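Make up two sampling kits from the stock

TASK

Make up the two sampling kits: the amber vial and the green tape roll go in the blue tray, the blue-capped vial and the cream tape roll in the yellow tray. In each tray stand the vial upright on the floor of the small recess and lay the roll flat on the floor of the large one. Leave the yellow-capped vial and the petri dish where they are, and do not tip any vial over.

Things in the scene. Friction and masses are not known exactly. Their poses are not given: they have to be found in the camera images.
- amber_vial: Amber (brown) glass vial, 24 mm across at the body (neck and crimp cap 21 mm), 51 mm tall, 22 g, standing upright; origin at the centre of its underside, z up along the vial; pink cap, blue and white label
- blue_cap_vial: White glass vial, 24 mm across at the body (neck and crimp cap 21 mm), 51 mm tall, 22 g, standing upright; origin at the centre of its underside, z up along the vial; blue cap
- yellow_cap_vial: White glass vial, 24 mm across at the body (neck and crimp cap 21 mm), 51 mm tall, 22 g, standing upright; origin at the centre of its underside, z up along the vial; yellow cap. Not part of either kit: stays in the stock
- green_roll: Roll of green tape lying flat, 62 mm diameter, 19 mm high, 40 g (its core is solid to the touch); origin at the centre of its underside, z up; grip across the diameter
- cream_roll: Roll of cream tape lying flat, 51 mm diameter, 32 mm high, 30 g (its core is solid to the touch); origin at the centre of its underside, z up; grip across the diameter
- petri_dish: Beige lidded petri dish, 61 mm diameter, 15 mm high; origin at the centre of its underside. Not part of either kit: stays in the stock
- blue_tray: Blue plastic kit tray, a slab 92 mm (its x) by 140 mm (its y), 9 mm high, fixed to the table, origin at the centre of its underside, z up; a carrying tab marks its +y end. Two square recesses, 5 mm deep with black floors (4 mm above the underside): the small one 42 mm square, centred at x 0, y +43 mm; the large one 80 mm square, centred at x 0, y -24 mm
- yellow_tray: Yellow plastic kit tray, a slab 92 mm (its x) by 140 mm (its y), 9 mm high, fixed to the table, origin at the centre of its underside, z up; a carrying tab marks its +y end. Two square recesses, 5 mm deep with black floors (4 mm above the underside): the small one 42 mm square, centred at x 0, y +43 mm; the large one 80 mm square, centred at x 0, y -24 mm
Things that resemble listed ones, but are neither listed nor needed, are in the scene too. Several things have the shape of the cream_roll; the one meant has the colours described above.

How it is judged:
By the outcome, as a careful person would: the job done as asked, in the order asked, and still so for the second after the job is handed in, with the robot touching nothing.
It also fails if it takes over 102 s, if anything falls off the work surface, if the arm or the gripper's body presses on something with over 40 N, if the wrist force passes 120 N, or if a joint passes its speed limit or range.

ROBOT

A 6-joint arm with a two-finger parallel gripper is mounted at the origin on a cart in front of the work surface, level with it; the furniture and walls round the work are solid. World frame = base frame: x ahead of the robot, y to its left, z up, the work surface at z = 0. Lengths are in m, angles in rad, forces in N, time in s.
With the tool pointing down it reaches from about 0.275 to 1 m from the base axis. Payload 8.4 kg.
Tool frame: the origin (TCP) lies on the centre line of the jaws, within the pads' length; the fingertips stand 17 mm ahead of it and the grasp point (between the pads) lies 2 mm behind it (bot.tcp_to_tips is the z of the fingertips in the tool frame, in m); z points along the fingers, y is the line along which they close (so a half turn about z gives the same grasp; the last joint's range is limited). The gripper opens to 85 mm and grips with 20 to 120 N. Pads are 22 mm wide; open, the fingers measure 114 mm over their backs; the gripper's body (76 mm by 85 mm) begins 54 mm behind the grasp point. The pads swing forward as they close: fully open they stand 13 mm farther back than shut.
Start: joints at [-0.002, 0.353, 1.633, -0, 1.155, -0.002], TCP at [0.625, -0, 0.248] pointing down, gripper open.
Joint ranges: [-2.63, 2.63], [-0.92, 2.1], [0.06, 2.66], [-1.3, 4.44], [0, 2.69], [-3.02, 3.02]. Speed limits (rad/s): [2.22, 2.22, 2.79, 3.14, 3.14, 3.14].

INTERFACE

Orientations are given as a unit quaternion [x, y, z, w].
In Python, from workcell import bot, hand, kinematics, get_obs, vision, hand_in gives the robot as it stands. The module is installed in compiled form; this text tells all that it offers. Calls block until the motion is done:
- bot.reach(position, orientation): joint-space move of the TCP to a pose.
- bot.servo_line(position, ori=None, velocity=0.15): straight line of the TCP; ori=None keeps the orientation; velocity is the mean speed in m/s.
- bot.goto_joints(angles): joint-space move.
- hand.move_gripper(opening, strength=None): finger opening in m; strength is the grip in N (None keeps the last); returns when the fingers have stopped.
- bot.dwell(seconds).
- kinematics.solve_ik(position, orientation): joint angles nearest the present ones, or None.
- get_obs(): the state.
- vision.read_camera(name): name is "scene" or "side" or "wrist"; returns a dict with "frame" (400x640x3 uint8, red, green, blue), "intrinsics" (3x3 intrinsics, pixels), "dist" ([k1, k2, p1, p2, k3] as OpenCV has them; the pictures are not rectified), "view" (4x4, takes a point from world to camera coordinates). Camera axes: x right, y down, z forward; pixel columns grow to the right and rows downward; lengths in m; the calibration is good to about 2 mm. A picture is of the moment at which its call begins. There is no depth.
A pose or a line that the arm cannot do raises bot.IKError and nothing moves.
- hand_in(): hands the job in; it is judged then, once.
The state is a dict: "time_s": time; "joint_pos": joint angles; "joint_vel": joint speeds; "joint_efforts": joint torques, N m; "position": TCP position; "orientation": TCP orientation; "wrist_force": force on the tool from outside, world axes, zero at the start; "ft_torque": the same for the moment, N m; "gripper_width": finger opening in m; "grip_force": force on a finger pad.
Only numpy, scipy, OpenCV 4.12 (cv2) and the standard library are available. Lean on these libraries where they do the work, as an engineer would, in place of code of your own. Each camera call takes 0.05 s, during which the arm holds its last target. There are 200 camera calls.

## Working session

There is one attempt and no reset: what is moved stays moved. The work goes in short steps, each a Python script; the robot and the scene stay as the last script left them, time stands still between calls to the robot, and variables do not carry over. Pictures are saved under pics/ and viewed, at most 14 in all, crops included, and the job is handed in when it is done.

```bash
mkdir -p pics
python3 - <<'E'
from workcell import vision,get_obs
import cv2
for n in("scene","side","wrist"):
    c=vision.read_camera(n);cv2.imwrite(f"pics/{n}0.png",c["frame"][:,:,::-1])
    print(n,c["intrinsics"].tolist(),c["dist"],c["view"].round(3).tolist() if hasattr(c["view"],'round') else c["view"])
print(get_obs()["time_s"],get_obs()["orientation"])
E
```

```text
scene [[365.6926630495714, 0.0, 315.71830214175606], [0.0, 365.6926630495714, 197.88816159031356], [0.0, 0.0, 1.0]] [-0.01599945  0.          0.          0.          0.        ] [[0.835, -0.55, 0.001, -0.372], [-0.305, -0.463, -0.832, 0.251], [0.458, 0.695, -0.555, 0.769], [0.0, 0.0, 0.0, 1.0]]
side [[361.42797915733564, 0.0, 320.26115476993664], [0.0, 361.42797915733564, 203.32629037341619], [0.0, 0.0, 1.0]] [0.01838935 0.         0.         0.         0.        ] [[-0.83, -0.558, 0.013, 0.463], [-0.217, 0.301, -0.928, 0.133], [0.514, -0.773, -0.371, 0.721], [0.0, 0.0, 0.0, 1.0]]
wrist [[277.5111098093579, 0.0, 322.5877196307178], [0.0, 277.5111098093579, 197.03424756372178], [0.0, 0.0, 1.0]] [0.00993609 0.         0.         0.         0.        ] [[1.0, 0.0, -0.0, -0.625], [0.0, -0.964, 0.266, -0.035], [-0.0, -0.266, -0.964, 0.378], [0.0, 0.0, 0.0, 1.0]]
0.15 [ 7.07105155e-01  7.07108192e-01 -3.84255140e-04 -3.96546102e-04]
```

View pics/scene0.png

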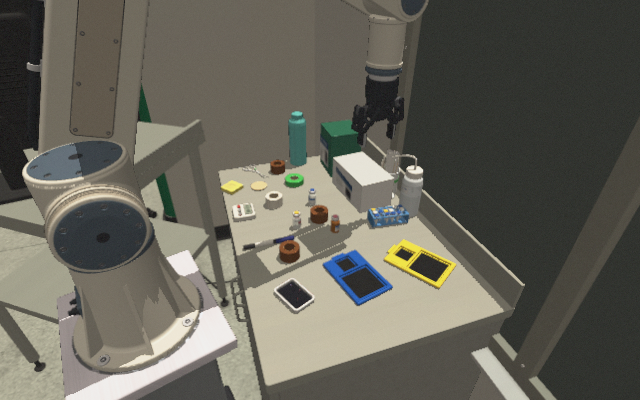

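View pics/side0.png

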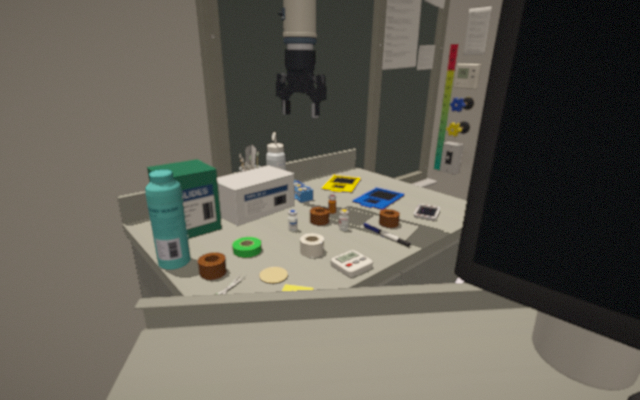

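View pics/wrist0.png

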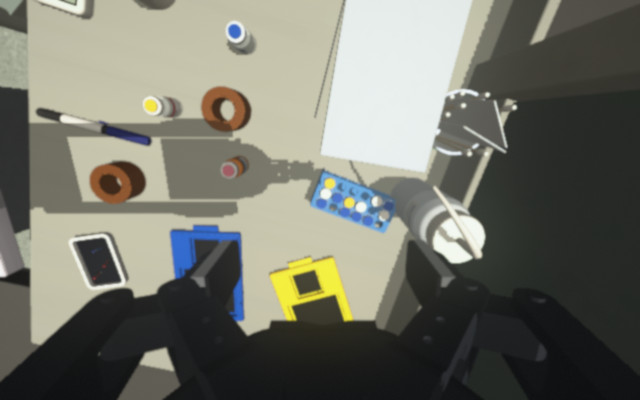

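Scene picture: amber vial (335,223), blue-cap vial (312,196), yellow-cap vial (296,219), green roll (294,180), cream roll (274,200), and three brown look-alike rolls at (278,166), (319,214) and (289,251). The trays are at (356,275) and (420,262). I'll take two closer wrist views next, of the trays and the stock.

```bash
cat > h.py <<'E'
from workcell import bot,hand,kinematics,get_obs,vision,hand_in
import numpy as np,cv2,json
from scipy.spatial.transform import Rotation as R
def q(yaw): # tool down, closing axis y along world angle yaw
    x=np.array([np.sin(yaw),-np.cos(yaw),0]); y=np.array([np.cos(yaw),np.sin(yaw),0])
    return R.from_matrix(np.c_[x,y,np.cross(x,y)]).as_quat()
def shot(name,cam="wrist"):
    c=vision.read_camera(cam);cv2.imwrite(f"pics/{name}.png",c["frame"][:,:,::-1])
    np.savez(f"pics/{name}.npz",**{k:c[k] for k in("intrinsics","dist","view")})
def world(name,px,z):
    c=np.load(f"pics/{name}.npz");V=c["view"]
    n=cv2.undistortPoints(np.array([px],float).reshape(-1,1,2),c["intrinsics"],c["dist"]).reshape(2)
    C=-V[:3,:3].T@V[:3,3];d=V[:3,:3].T@np.r_[n,1]
    return (C+d*(z-C[2])/d[2])[:2]
E
python3 - <<'E'
from h import *
o=get_obs()["orientation"]; print(R.from_quat(o).as_matrix().round(2).tolist())
for n,p in(("tray",[.54,-.22,.25]),("stock",[.47,.13,.3])):
    bot.reach(p,o);shot(n)
    im=cv2.imread(f"pics/{n}.png");cv2.imwrite(f"pics/{n}_v.png",cv2.resize(im[:250],None,fx=1.25,fy=1.25,interpolation=cv2.INTER_CUBIC))
print(get_obs()["time_s"])
E
```

```text
[[-0.0, 1.0, -0.0], [1.0, 0.0, 0.0], [0.0, -0.0, -1.0]]
2.5333
```

View pics/tray_v.png

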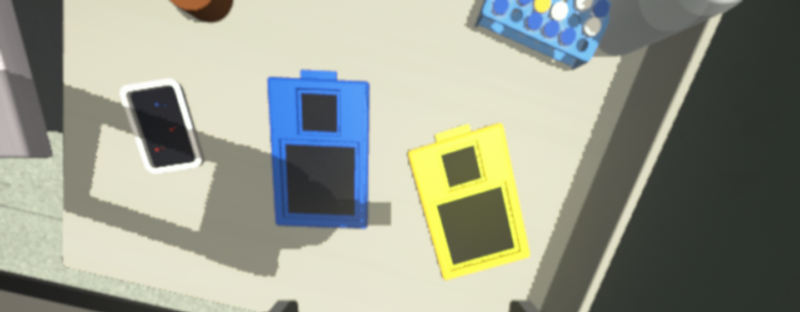

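View pics/stock_v.png

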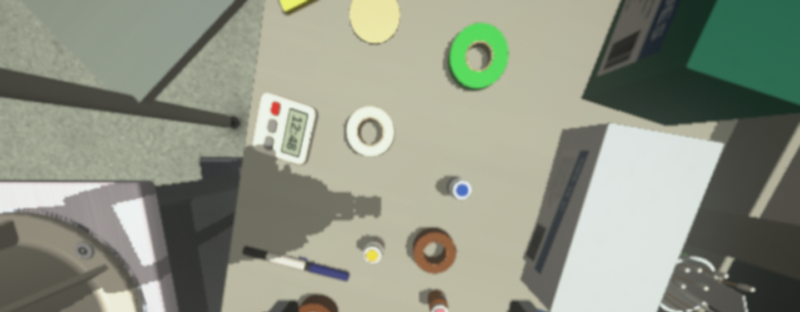

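Tray view: blue tray floors at (320,113) and (320,180), yellow tray floors at (461,166) and (476,226), both with the tab at the top.
Stock view: green roll (479,56), cream roll (370,131), blue cap (461,190), yellow cap (372,256), brown roll (434,250), amber vial (440,309), petri dish (374,16).
Cream-roll candidates: (370,131) is cream-white, while (434,250) and (318,305) are brown, so (370,131) is the one. I'll confirm it in a crop and compute positions.

Run:
```python
from h import *
# trays: black floor centroids
im=cv2.imread("pics/tray.png");v=im.max(2)
n,l,s,c=cv2.connectedComponentsWithStats((v<90).astype(np.uint8))
for i in range(1,n):
    if s[i,4]>300 and 200<c[i][0]<430 and c[i][1]<220: print("dark",c[i].round(1),s[i],world("tray",c[i],.004).round(4))
# blobs by hand px /1.25
for k,p,z in(("green",(479,56),.019),("cream",(370,131),.032),("bluecap",(461,190),.051),("yelcap",(372,256),.051),("brown",(434,250),.032),("petri",(374,16),.015)):
    print(k,world("stock",np.array(p)/1.25,z).round(4))
d=np.load
for n in("tray","stock"): print(np.load(f"pics/{n}.npz")["view"].round(3).tolist())
s=cv2.imread("pics/stock.png");
a=s[70:300,250:410]
cv2.imwrite("pics/stock_crop.png",cv2.resize(a,None,fx=2.6,fy=2.6,interpolation=cv2.INTER_CUBIC))
```

```text
dark [255.1  89.7] [242  76  27  29 731] [ 0.4565 -0.1155]
dark [256.  143.9] [ 229  117   54   55 2822] [ 0.4532 -0.1823]
dark [384.3 192.1] [ 358  172   51   37 1003] [ 0.6265 -0.2481]
green [0.5507 0.2919]
cream [0.4351 0.2164]
bluecap [0.5328 0.1554]
yelcap [0.4356 0.0814]
brown [0.5072 0.083 ]
petri [0.4406 0.33  ]
[[1.0, 0.0, 0.0, -0.541], [0.0, -0.964, 0.266, -0.247], [0.0, -0.266, -0.964, 0.322], [0.0, 0.0, 0.0, 1.0]]
[[1.0, 0.0, -0.0, -0.471], [0.0, -0.964, 0.266, 0.076], [-0.0, -0.266, -0.964, 0.463], [0.0, 0.0, 0.0, 1.0]]
```

View pics/stock_crop.png

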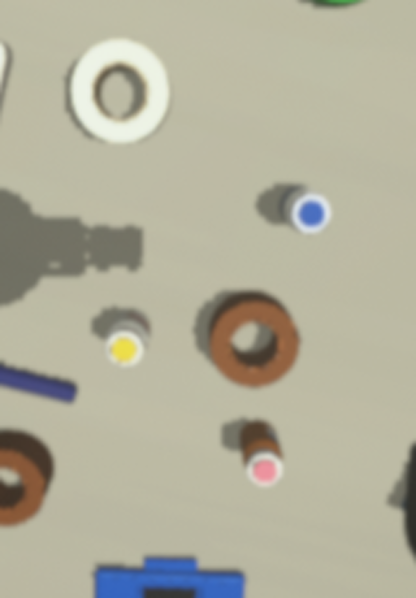

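Crop: cream roll (120,91) is clearly cream-white against brown at (254,342) and (8,478). Amber vial with pink cap is at (265,469), blue cap at (311,213), yellow cap at (125,350). Next I compute the remaining positions and clearances to neighbours.

```bash
sed -i 's/x=np.array(\[np.sin(yaw),-np.cos(yaw),0\])/x=np.array([-np.sin(yaw),np.cos(yaw),0])/' h.py
python3 - <<'E'
from h import *
print("amber",world("stock",(250+265/2.6,70+469/2.6),.051),"wr base check bluevial",world("stock",(250+311/2.6,70+213/2.6),.051))
for p in((461,166),(476,226)): print("yel",world("tray",np.array(p)/1.25,.004))
for k,p in(("gbox corner",(583,97)),("wbox",(522,280)),("wbox2",(563,130)),("timer",(315,125))): print(k,world("stock",np.array(p)/1.25,0))
c=np.load("pics/stock.npz")
import shutil
shot("sc1","scene")
print("bottle base",world("sc1",(297,165),0),"brown far",world("sc1",(278,166),.032),"green",world("sc1",(294,180),.019),"rack",world("sc1",(375,222),0))
print(bot.tcp_to_tips)
for p,y in(([.551,.292,.03],np.pi/2),([.551,.292,.03],-np.pi/2),([.435,.216,.03],np.pi/2),([.453,-.182,.03],0),([.61,-.22,.03],.25)):
    print(kinematics.solve_ik(p,q(y)))
E
```

```text
amber [0.51427999 0.01091827] wr base check bluevial [0.53391053 0.15553041]
yel [ 0.60148249 -0.16807558]
yel [ 0.62075782 -0.23207809]
gbox corner [0.67465855 0.25431313]
wbox [0.62611138 0.03300514]
wbox2 [0.65654252 0.21893706]
timer [0.36855639 0.22459376]
bottle base [0.62172852 0.39002657] brown far [0.53413193 0.36869422] green [0.54312801 0.27704673] rack [ 0.63318576 -0.02335137]
0.017
[ 4.84910645e-01  6.17988247e-01  1.77284932e+00 -4.44089210e-16
  7.50755088e-01 -1.08588568e+00]
[ 4.84910645e-01  6.17988247e-01  1.77284932e+00 -4.44089210e-16
  7.50755088e-01  2.05570697e+00]
[ 4.57796700e-01  4.74904988e-01  2.07779656e+00 -4.44089210e-16
  5.88891103e-01 -1.11299963e+00]
[-3.85100423e-01  4.77387175e-01  2.07246126e+00 -4.44089210e-16
  5.91744214e-01 -3.85100423e-01]
[-3.48449139e-01  6.45581976e-01  1.71445468e+00 -4.44089210e-16
  7.81555995e-01 -5.98449139e-01]
```

```bash
cat >> h.py <<'E'
def st(tag):
    o=get_obs();print(tag,"t",round(o["time_s"],1),"w",round(o["gripper_width"],4),"grip",round(float(np.max(o["grip_force"])),1),"F",np.round(o["wrist_force"],1),"p",np.round(o["position"],4));return o
def above(xy,yaw,z=.2): bot.reach([*xy,z],q(yaw))
def pick(xy,yaw,z,opening,width,F=30):
    hand.move_gripper(opening); above(xy,yaw); bot.servo_line([*xy,z+.03],velocity=.2); bot.servo_line([*xy,z],velocity=.06)
    st("down");hand.move_gripper(max(width-.012,0),F);o=st("grip")
def lift(z=.2):
    p=get_obs()["position"];bot.servo_line([p[0],p[1],z],velocity=.2);st("lift")
def place(xy,yaw,z,opening):
    above(xy,yaw);bot.servo_line([*xy,z+.03],velocity=.2);bot.servo_line([*xy,z],velocity=.05);st("placed")
    hand.move_gripper(opening);st("open");lift()
BY,YY=-.05,.285
E
python3 - <<'E'
from h import *
xy=(.5507,.2919)
hand.move_gripper(.085);above(xy,np.pi);bot.servo_line([*xy,.04])
st("a");z=.027;bot.servo_line([*xy,z],velocity=.06);f0=st("b")["wrist_force"][2]
while z>.013:
    z-=.002;bot.servo_line([*xy,z],velocity=.03);o=st("d")
    if abs(o["wrist_force"][2]-f0)>3: break
shot("g1")
E
```

```text
a t 6.5 w 0.0848 grip 0.0 F [ 0.3 -0.4  0.6] p [0.5513 0.2922 0.0409]
b t 6.9 w 0.0852 grip 0.0 F [ 0.8  0.4 -0.1] p [0.5504 0.2918 0.0266]
d t 7.1 w 0.0848 grip 0.0 F [ 0.9 -0.2 -0.2] p [0.5507 0.2919 0.025 ]
d t 7.4 w 0.0851 grip 0.0 F [ 0.5  0.3 -0.3] p [0.5506 0.2919 0.0229]
d t 7.6 w 0.0848 grip 0.0 F [-0.9 -0.1 -0.2] p [0.5506 0.2918 0.0209]
d t 7.9 w 0.0851 grip 0.0 F [ 0.4 -0.6 -0.2] p [0.5506 0.2919 0.0189]
d t 8.1 w 0.0846 grip 0.0 F [ 0.2 -0.  -0.5] p [0.5506 0.2919 0.0169]
d t 8.4 w 0.085 grip 0.0 F [-0.   0.2 -0.6] p [0.5506 0.2918 0.0148]
d t 8.6 w 0.085 grip 0.0 F [ 0.3 -0.1  0.5] p [0.5506 0.2918 0.0128]
```

View pics/g1.png

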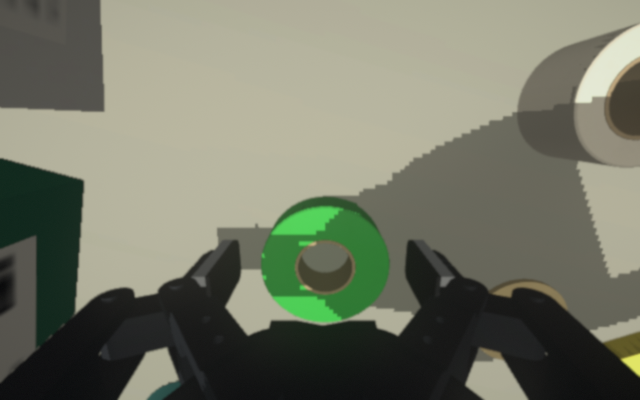

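The picture shows the green roll centred between the open fingers at (325,262). There was no contact down to 13 mm, so the 17 mm tip reach applies with the fingers shut. I'll grip, carry and place it.

Run:
```python
from h import *
bot.servo_line([.5507,.2919,.019],velocity=.06)
hand.move_gripper(.05,40);st("grip");lift()
place((.4532,-.1823),BY,.0245,.08)
shot("p1")
```

```text
grip t 9.3 w 0.0603 grip 42.3 F [-0.7 -0.4  5.2] p [0.5507 0.2919 0.0194]
lift t 10.3 w 0.0602 grip 43.2 F [ 1.1  0.1 -0.9] p [0.55   0.2915 0.1988]
placed t 13.9 w 0.0606 grip 43.2 F [-0.  -1.1 -0.1] p [ 0.4532 -0.1823  0.0243]
open t 14.3 w 0.08 grip 0.0 F [-0.2  0.1  0.9] p [ 0.4533 -0.1824  0.0247]
lift t 15.3 w 0.0798 grip 0.0 F [-0.7 -0.6  0.4] p [ 0.4527 -0.1821  0.1991]
```

View pics/p1.png

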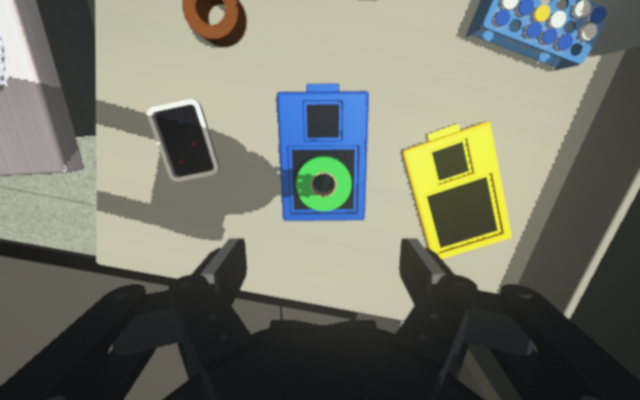

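The green roll lies inside the large blue recess at (324,184). Next the amber vial, stopping to check before it is gripped hard.

Run:
```python
from h import *
shot("p1b")
for p in((451,161),(462,213)): print("yel",world("p1",p,.004))
pick((.5143,.0109),0,.029,.05,.024,25)
lift(.12);shot("a1")
im=cv2.imread("pics/a1.png");cv2.imwrite("pics/a1c.png",cv2.resize(im[150:350,180:470],None,fx=2,fy=2))
```

```text
yel [ 0.6025023  -0.16801282]
yel [ 0.62042304 -0.232326  ]
down t 18.1 w 0.0498 grip 0.0 F [-0.7 -1.2  0.3] p [0.5142 0.0109 0.0288]
grip t 18.5 w 0.0229 grip 24.5 F [-0.2  0.4  2.4] p [0.5145 0.0109 0.0293]
lift t 19.1 w 0.0228 grip 24.5 F [ 0.1 -0.  -0.5] p [0.5141 0.0109 0.1196]
```

View pics/a1c.png

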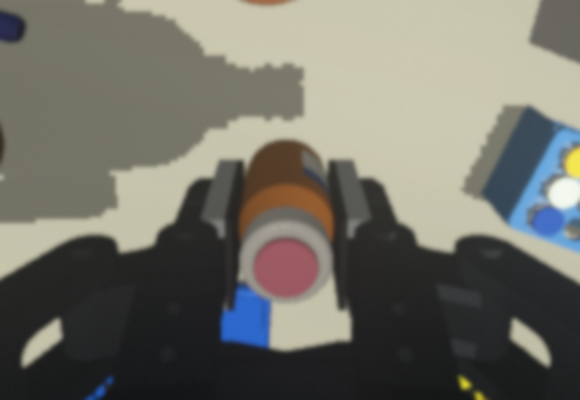

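The amber vial hangs upright and centred between the pads (crop (286,265)). I'll place it, then pick the cream roll.

Run:
```python
from h import *
place((.4563,-.1155),BY,.034,.05)
pick((.4351,.2164),np.pi/2,.023,.085,.051,35)
lift();place((.6205,-.232),YY,.0285,.078)
pick((.5335,.1555),0,.029,.05,.024,25)
lift(.2)
```

```text
placed t 21.4 w 0.0229 grip 24.6 F [-0.  -0.6 -0.5] p [ 0.4562 -0.1155  0.0337]
open t 21.8 w 0.05 grip 0.0 F [-0.5 -0.3  0.9] p [ 0.4563 -0.1155  0.034 ]
lift t 22.8 w 0.05 grip 0.0 F [-0.4 -0.  -0.2] p [ 0.4556 -0.1154  0.1991]
down t 26.0 w 0.085 grip 0.0 F [-0.   0.1  1.1] p [0.4349 0.2164 0.0227]
grip t 26.4 w 0.0498 grip 35.7 F [-1.1 -1.   4.7] p [0.4353 0.2165 0.0235]
lift t 27.4 w 0.0498 grip 36.3 F [-0.3  0.3 -0.2] p [0.4347 0.2162 0.1991]
placed t 30.8 w 0.0502 grip 36.3 F [-0.5  0.   1.1] p [ 0.6204 -0.232   0.0281]
open t 31.2 w 0.0777 grip 0.0 F [-0.4  0.4  0.6] p [ 0.6206 -0.232   0.0286]
lift t 32.2 w 0.078 grip 0.0 F [-0.6  0.1 -0.2] p [ 0.6198 -0.2318  0.1987]
down t 35.6 w 0.0497 grip 0.0 F [ 0.4 -0.   0.3] p [0.5334 0.1555 0.0288]
grip t 36.0 w 0.023 grip 24.6 F [-0.6  0.3  2.7] p [0.5337 0.1556 0.0293]
lift t 37.0 w 0.0225 grip 24.5 F [ 0.2 -0.3 -0.6] p [0.533  0.1554 0.199 ]
```

Run:
```python
from h import *
place((.602,-.168),YY,.034,.05)
o=[.54,-.2,.25];bot.reach(o,q(0));shot("f1");shot("fs","scene");shot("fd","side")
im=cv2.imread("pics/f1.png");a=cv2.resize(im[30:250,200:460],None,fx=2,fy=2)
b=cv2.resize(cv2.imread("pics/fd.png")[140:300,300:480],None,fx=2,fy=2.75)
cv2.imwrite("pics/f1c.png",cv2.resize(np.hstack([a,b]),None,fx=.9,fy=.9))
cv2.imwrite("pics/fsc.png",cv2.resize(cv2.imread("pics/fs.png")[140:320,210:480],None,fx=2.8,fy=2.8))
st("end")
```

```text
placed t 39.8 w 0.0229 grip 24.7 F [ 0.4 -0.1  0.5] p [ 0.6018 -0.168   0.0336]
open t 40.2 w 0.0498 grip 0.0 F [-0.4  0.2  0.1] p [ 0.602 -0.168  0.034]
lift t 41.1 w 0.0503 grip 0.0 F [ 0.1  0.5 -1.3] p [ 0.6013 -0.1678  0.1989]
end t 41.7 w 0.0502 grip 0.0 F [-0.  -0.  -0.2] p [ 0.5401 -0.1995  0.2485]
```

View pics/f1c.png

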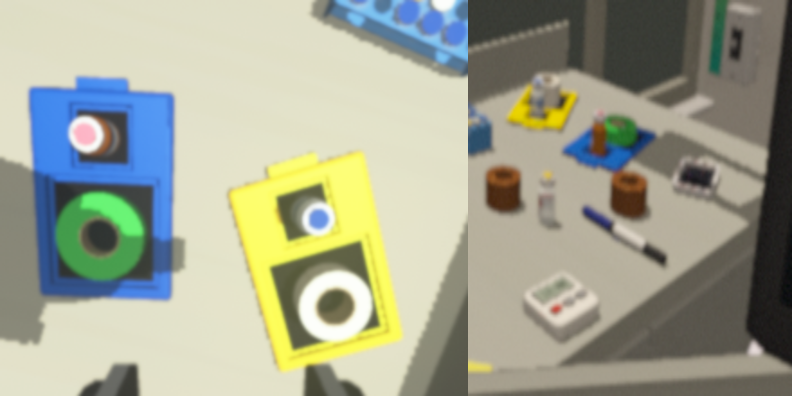

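View pics/fsc.png

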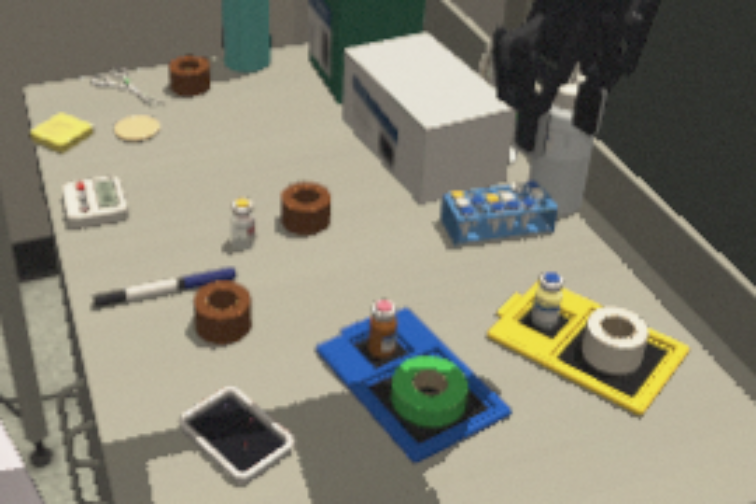

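Both vials stand upright in their small recesses (scene crop (383,330) and (548,300)). The green roll (430,390) and cream roll (615,340) lie flat in the large ones. The yellow-capped vial and the petri dish have not moved.

```bash
python3 -c "
from workcell import hand_in
print(hand_in())"
```

```text
the job is handed in; nothing more can be done
None
```

The job is handed in: the final pictures show both kits complete at about 42 s on the robot's clock, both vials upright, both rolls flat, and the yellow-capped vial and petri dish not moved.

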